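# Back the tight cap off a jar braced in the closure tester and hold it over the mouth

## Robot

A 7-joint arm with a two-finger parallel gripper is mounted at the origin on the work surface. World frame = base frame: x ahead of the robot, y to its left, z up, the work surface at z = 0. Lengths are in m, angles in rad, forces in N, time in s.
With the tool pointing down it reaches from about 0.35 to 0.9 m from the base axis. Payload 19.9 kg.
Tool frame: the origin (TCP) lies between the finger pads; the fingertips stand 19 mm ahead of it and the grasp point (between the pads) is the TCP; z points along the fingers, y is the direction in which the jaws open and shut (so a half turn about z gives the same grasp; the last joint's range is limited). The gripper opens to 94 mm and grips with 3 to 60 N. Pads are 16 mm wide; open, the fingers measure 119 mm over their backs; the gripper's body (75 mm by 177 mm) begins 78 mm behind the grasp point.
Start: joints at [1.107, 0.417, -0.01, 1.614, 0.005, 1.111, -0.053], TCP at [0.256, -0.57, 0.224] pointing down, gripper open.
Joint ranges: [-2.81, 2.81], [-0.39, 2.02], [-1.27, 1.25], [0.06, 2.57], [-1.19, 4.33], [0.19, 2], [-2.82, 2.82]. Speed limits (rad/s): [1.89, 1.89, 2.39, 2.39, 3.01, 3.01, 3.01].

## Interface

Orientations are given as a 3x3 rotation matrix whose columns are the frame's x, y, z axes.
In Python, from rig import robot gives the robot as it stands. Calls block until the motion is done:
- robot.move_ptp(position, orientation): joint-space move of the TCP to a pose.
- robot.move_linear(position, velocity=0.15, frame=None, threshold=None): straight line of the TCP; frame=None keeps the orientation; velocity is the mean speed in m/s. With threshold (N) it stops when the force on the tool has changed by that much, and returns True; else False.
- robot.goto_joints(angles): joint-space move.
- robot.gripper_to(opening): finger opening in m; the grip force is fixed at half the most; returns when the fingers have stopped.
- robot.pause(seconds).
- robot.ik(position, orientation): joint angles nearest the present ones, or None.
- robot.get_state(): the state.
- robot.grab_frame(name): name is "side" or "top"; returns the picture (420x560x3 uint8, red, green, blue); there is no depth.
- robot.camera_info(name): a dict with "fx", "fy", "cx", "cy" (pixels), "rvec" (rotation vector, rad) and "tvec" (3), from world to camera coordinates, as OpenCV has them. Camera axes: x right, y down, z forward; pixel columns grow to the right and rows downward; lengths in m; the calibration is good to about 2 mm. A picture is of the moment at which its call begins. camera_info takes no time and is no camera call.
A pose or a line that the arm cannot do raises robot.PlanningError and nothing moves.
- robot.sign_off(): hands the job in, once; it reports no verdict.
The state is a dict: "time": time; "qpos": joint angles; "joint_vel": joint speeds; "effort": joint torques, N m; "ee_pos": TCP position; "tool_rot": TCP orientation; "force": force on the tool from outside, world axes, zero at the start; "moment": the same for the moment, N m; "opening": finger opening in m.
Only numpy, scipy, OpenCV 4.12 (cv2) and the standard library are available. Lean on these libraries where they do the work, as an engineer would, in place of code of your own. Each camera call takes 0.05 s, during which the arm holds its last target.

## Task

Set the square clear jar, still capped, down on the closure tester's round plate between its two rubber jaws so that they brace it (place it, do not drop it), and leave the other samples and tools where they are. Then unscrew its tight cap anticlockwise until the threads let go, and lift the cap off the jar, which stays standing between the jaws. Finish while still holding the cap level just above the open mouth, clear of the rim, ready to go straight back on.

Things in the scene. Friction and masses are not known exactly. Their poses are not given: they have to be found in the camera images.
- jar: The jar, the only clear, square, wide-mouthed one: glass, about 0.3 kg, square body 62 x 62 mm, 60 mm tall, then a round neck to the rim at 88 mm; stands capped on the table at any yaw. Origin: centre of its underside; z up, x and y square to its sides. Samples near it are up to 120 mm tall and at least 95 mm away, centre to centre.
- jar_rim (a point): Centre of the jar's mouth at the rim, 88 mm above its underside; the neck is 43 mm across, 51 mm over its three short threads (each 60 degrees long, with 60 degree gaps between).
- cap: The jar's black ribbed twist-off cap: diameter 60 mm, 22 mm tall, about 45 g. Origin: centre of its skirt's underside, 71.5 mm above the jar's underside when on (11.5 mm of free neck below it, above the square body); z up; tight when its x axis is within 6 degrees of the jar's. Its lugs under the threads carry the jar's weight. It takes about 0.5 N m to turn (springy liner, about 20 N).
- cap_top (a point): Centre of the cap's flat top, 22 mm above its underside. Turned anticlockwise from above, relative to the jar, the lugs leave the threads after 45 to 60 degrees, the cap rising under 1 mm; 85 to 98 degrees from tight they meet a stop. Between, it lifts straight off; earlier, the jar comes up with it. It clears the rim once raised 16.5 mm.
- tester: Closure torque tester, fixed: white bench housing 170 x 190 mm, 85 mm tall, with a lower sloped panel on its -x side and a round aluminium plate (diameter 160 mm, does not turn) on top. Two black rubber jaws like square brackets face each other on the plate along its x. Origin: on the table under the housing; z up.
- stage (a point): Centre of the square nest between the jaws, on the plate's top face, 97 mm above the table; axes as the tester's. The nest is 66 x 66 mm, sides along x and y: 2 mm play all round the jar (4 degrees of turn) in any of its four square positions. Jaws are 18 mm high plus a flared lip up to 27 mm, open in the middle 30 mm of the two y sides; clamp knobs outside them are lower.
- round_jar: Bystander: round white jar with white lid, diameter 67 mm, 82 mm tall. Origin under its centre.
- square_bottle: Bystander: white square bottle 52 x 52 mm with a narrow neck and small black cap, 118 mm tall. Origin under its centre.
- cream_jar: Bystander: low round jar with metal lid, diameter 55 mm, 38 mm tall. Origin under its centre.
- dropper: Bystander: small bottle with pointed spout, diameter 34 mm, 97 mm tall. Origin under its centre.
- mist_bottle: Bystander: brown bottle with white spray head, diameter 40 mm, 134 mm tall. Origin under its centre.
- flat_lid: Bystander: metal lid lying flat, diameter 70 mm, 14 mm tall. Origin under its centre.
- caliper: Bystander: digital calliper lying flat, 225 mm long along its y, 12 mm thick. Origin under the middle of its beam.
Things that resemble listed ones, but are neither listed nor needed, are in the scene too. There is more than one size of the cap; the job needs the smallest.

How it is judged:
On the way, in this order (a step that is already met when the one before it is completed fails the run):
1. the capped jar stands on the plate between the jaws (horizontal distance between jar and stage below 0.006 m and z of jar in the frame of stage below 0.002 m and angle between jar's own z axis and vertical below 0.06 rad and z of cap in the frame of jar below 0.0745 m), for 0.2 s.
2. the cap is unscrewed there, still over the neck (angle between the x axis of cap and the x axis of jar, either way round above 0.7 rad and z of cap in the frame of jar below 0.08 m and horizontal distance between jar and stage below 0.006 m and z of jar in the frame of stage below 0.004 m), for 0.1 s.
At the end, for the whole second after the job is handed in: The cap is held in the fingers, still and within 0.2 rad of level, centred within 15 mm over the jar's mouth, its skirt 2 to 50 mm above the rim and not touching the jar; the jar stands upright and at rest on the plate between the jaws, within 6 mm of the nest's centre (z of cap in the frame of jar_rim between 0.002 and 0.05 m and horizontal distance between cap and jar_rim below 0.015 m and angle between cap's own z axis and vertical below 0.2 rad and contact force between the fingers and cap above 1 N and contact force between cap and jar below 0.05 N and linear speed of each of cap, jar below 0.02 m/s and horizontal distance between jar and stage below 0.006 m and z of jar in the frame of stage below 0.002 m and angle between jar's own z axis and vertical below 0.06 rad); the arm keeps its last pose, push and grip.
It fails at once if the jar is tipped over (angle between jar's own z axis and vertical above 0.5 rad).
It fails at once if the jar is dropped (linear speed of jar above 0.5 m/s and contact force between the fingers and jar below 0.1 N and contact force between the fingers and cap below 0.1 N).
It fails at once if another sample or tool is moved more than 30 mm or knocked over (distance of any of round_jar, square_bottle, cream_jar, dropper, mist_bottle, flat_lid, caliper from where it was at the start of the episode above 0.03 m or angle between any of round_jar, square_bottle, dropper, mist_bottle's own z axis and vertical above 0.5 rad).
It also fails if it takes over 42 s, if anything falls off the work surface, if the arm or the gripper's body presses on something with over 40 N, if the wrist force passes 120 N, or if a joint passes its speed limit or range.

## Working session

There is one attempt and no reset: what is moved stays moved. The work goes in short steps, each a Python script; the robot and the scene stay as the last script left them, time stands still between calls to the robot, and variables do not carry over. Pictures are saved under pics/ and viewed, and the job is handed in when it is done.

```bash
mkdir -p pics; ls
python3 - <<'E'
from rig import robot
import cv2
for n in("side","top"):
    im=robot.grab_frame(n); cv2.imwrite(f"pics/{n}0.png",im[:,:,::-1]); print(robot.camera_info(n))
s=robot.get_state(); print(s)
E
```

```text
pics
{'fx': 498.8446722778529, 'fy': 498.8446722778529, 'cx': 280.043167500442, 'cy': 216.81175865584086, 'rvec': array([ 0.80787416, -2.43024407,  1.21358284]), 'tvec': array([0.48398619, 0.22742928, 1.05701471])}
{'fx': 489.38838339525654, 'fy': 489.38838339525654, 'cx': 278.5279125186691, 'cy': 205.2261734490471, 'rvec': array([ 2.16396909, -2.18220009,  0.05387213]), 'tvec': array([0.06296025, 0.54836744, 1.20081432])}
{'time': 0.1, 'qpos': array([ 1.10650092,  0.41791483, -0.01030583,  1.6140798 ,  0.00469002,
        1.11066535, -0.05300826]), 'joint_vel': array([-0.0028547 , -0.00102129,  0.00108382, -0.00153311,  0.00085847,
       -0.00013126,  0.00084285]), 'effort': array([ 3.48104215e-03, -8.52575111e+01,  6.41486496e-01, -4.26692641e+01,
       -4.87405818e-02,  1.63813296e-02, -7.54080634e-05]), 'ee_pos': array([ 0.25632082, -0.56970015,  0.22390183]), 'tool_rot': array([[ 9.11946427e-01,  4.10308993e-01, -4.93383432e-04],
       [ 4.10309283e-01, -9.11945967e-01,  9.19421224e-04],
       [-7.26922344e-05, -1.04090270e-03, -9.99999456e-01]]), 'force': array([-0.56170146, -0.69467054, -0.62437646]), 'moment': array([ 0.02068344, -0.04468741,  0.03020097]), 'opening': 0.09369488283105455}
```

View pics/side0.png

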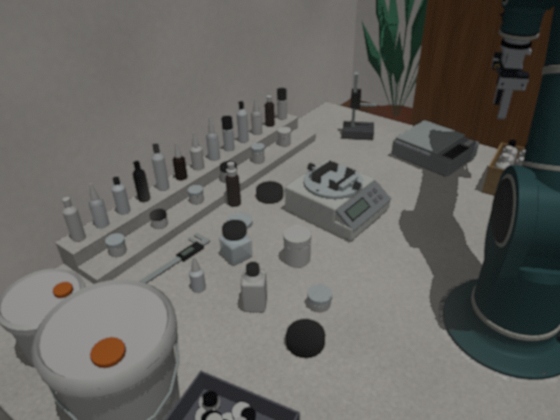

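View pics/top0.png

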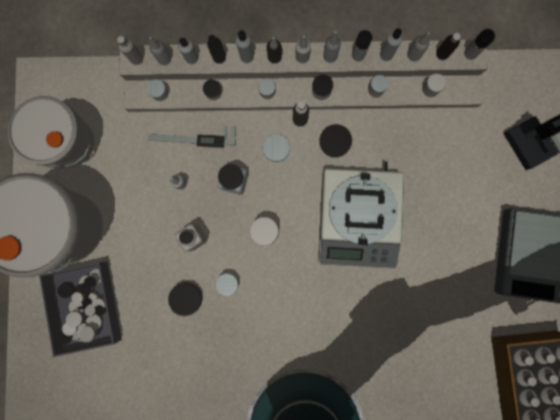

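The capped clear jar is at about (232,177) in top and (235,240) in side. The tester plate is at about (363,210) in top and (333,180) in side. I'll enlarge both.

```bash
cat > h.py <<'E'
import numpy as np, cv2
from rig import robot
def cam(n):
    c=robot.camera_info(n); K=np.array([[c['fx'],0,c['cx']],[0,c['fy'],c['cy']],[0,0,1.]]); return K,np.array(c['rvec']),np.array(c['tvec'])
def proj(n,p):
    K,r,t=cam(n); return cv2.projectPoints(np.atleast_2d(p).astype(float),r,t,K,None)[0][:,0]
def back(n,uv,z):
    K,r,t=cam(n); R=cv2.Rodrigues(r)[0]; C=-R.T@t
    d=R.T@np.linalg.inv(K)@np.array([uv[0],uv[1],1.]); return C+d*(z-C[2])/d[2]
def crop(im,x0,y0,w,h,s,name,g=0.6):
    c=im[y0:y0+h,x0:x0+w,::-1]; c=cv2.resize(c,None,fx=s,fy=s,interpolation=cv2.INTER_CUBIC)
    c=(255*(c/255.)**g).clip(0,255).astype(np.uint8)
    cv2.imwrite("pics/"+name,c)
E
python3 - <<'E'
import cv2
from h import *
t=cv2.imread("pics/top0.png")[:,:,::-1]; s=cv2.imread("pics/side0.png")[:,:,::-1]
crop(t,195,145,75,60,10,"tj.png"); crop(t,313,155,100,75+37,7 and 5,"tt.png")
crop(s,195,195,80,75,8,"sj.png"); crop(s,280,140,115,100,6,"st.png")
print(back("top",(232,177),.0935),back("top",(363,210),.097))
E
```

```text
[0.61141857 0.16610376 0.0935    ] [ 0.53033943 -0.14004452  0.097     ]
```

View pics/tj.png

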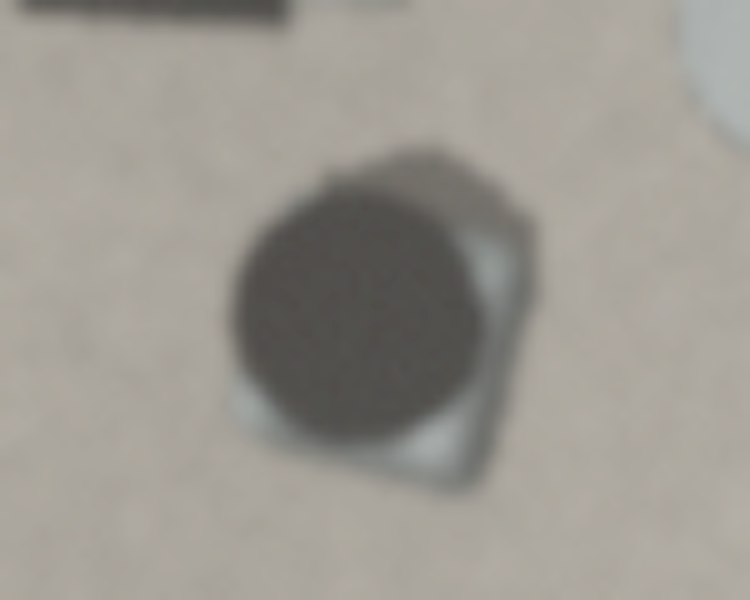

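View pics/tt.png

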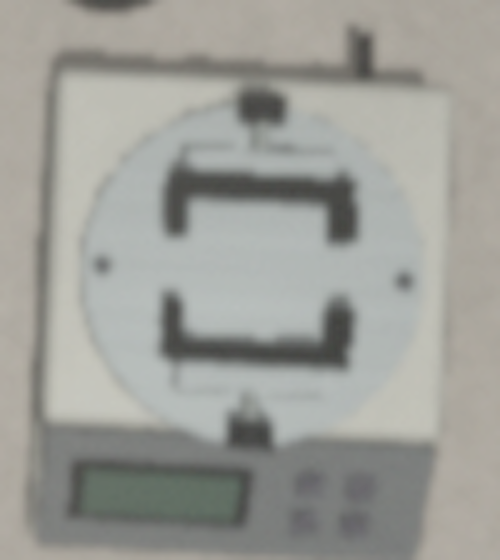

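View pics/sj.png

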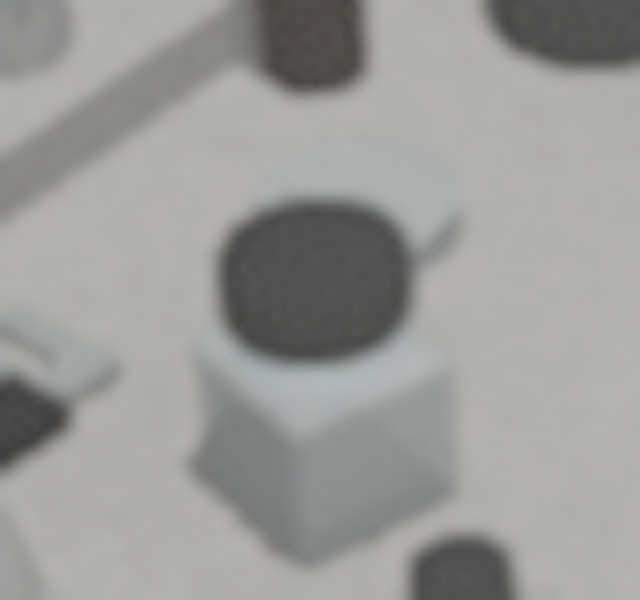

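View pics/st.png

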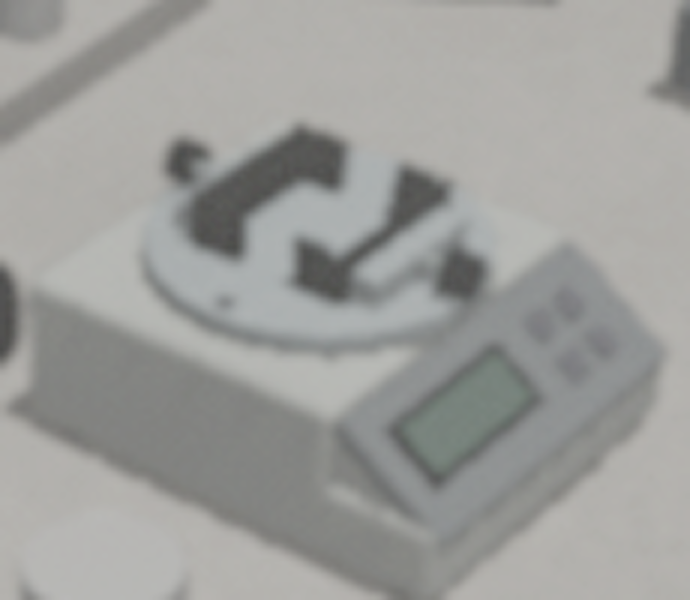

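```bash
cat > fit.py <<'E'
from h import *
from scipy.optimize import least_squares
T=lambda X,Y:(195+(X+.5)/10-.5,145+(Y+.5)/10-.5)
S=lambda X,Y:(195+(X+.5)/8-.5,195+(Y+.5)/8-.5)
def sq(p,h,half=.031):
    c,s=np.cos(p[2]),np.sin(p[2])
    return [[p[0]+half*(c*a-s*b),p[1]+half*(s*a+c*b),h] for a,b in((1,1),(-1,1),(-1,-1),(1,-1))]
sideobs={('b',0):S(305,562),('b',1):S(195,467),('b',2):S(455,490),('t',0):S(297,432),('t',1):S(203,350),('t',2):S(450,352)}
def res(p,pr=False):
    r=[]
    for h,k in((0,'b'),(.058,'t')):
        pts=proj("side",sq(p,h))
        for i in range(3):
            o=np.array(sideobs[(k,i)]); d=pts-o; j=np.argmin((d**2).sum(1)); r+=list(d[j])
    r+=list(1.5*(proj("top",[p[0],p[1],.0935])[0]-T(360,315)))
    if pr: print(np.round(r,2))
    return np.array(r)
best=None
for y in np.radians(range(0,90,10)):
    f=least_squares(res,[.611,.166,y],loss='soft_l1',x_scale=[.01,.01,.1])
    if best is None or f.cost<best.cost: best=f
p=best.x; print(p,np.degrees(p[2]),best.cost); res(p,1)
for n,(x0,y0,w,h,s) in dict(top=(195,145,75,60,10),side=(195,195,80,75,8)).items():
    im=cv2.imread(f"pics/{n}0.png")[y0:y0+h,x0:x0+w]; im=cv2.resize(im,None,fx=s,fy=s,interpolation=cv2.INTER_CUBIC)
    def dr(P,c):
        q=(proj(n,P)-[x0,y0]+.5)*s-.5; cv2.polylines(im,[q.round().astype(int)],True,c,1)
    a=np.linspace(0,2*np.pi,40)
    for z in(0,.06):dr(sq(p,z),(0,255,0))
    for z in(.0715,.0935): dr(np.c_[p[0]+.03*np.cos(a),p[1]+.03*np.sin(a),0*a+z],(0,0,255))
    cv2.imwrite(f"pics/fit_{n}.png",im)
E
python3 fit.py
```

```text
[ 0.61574479  0.17052157 -0.27910887] -15.9917600883227 8.927043603352805
[ 0.37  1.66  1.01  0.49  2.56  0.39 -0.52 -0.23 -2.18 -2.8   1.94 -0.36
 -0.62 -1.27]
```

```bash
cat > fit2.py <<'E'
from h import *
import sys
p=[float(v) for v in sys.argv[1:4]]; p[2]=np.radians(p[2])
c,s=np.cos(p[2]),np.sin(p[2])
def W(L): return [[p[0]+c*a-s*b,p[1]+s*a+c*b,z] for a,b,z in L]
for n,(x0,y0,w,h,k) in dict(top=(313,155,100,112,5),side=(280,140,115,100,6)).items():
    im=cv2.imread(f"pics/{n}0.png")[y0:y0+h,x0:x0+w]; im=cv2.resize(im,None,fx=k,fy=k,interpolation=cv2.INTER_CUBIC)
    im=(255*(im/255.)**.6).astype(np.uint8)
    def dr(P,col):
        q=(proj(n,W(P))-[x0,y0]+.5)*k-.5; cv2.polylines(im,[q.round().astype(int)],True,col,1)
    a=np.linspace(0,2*np.pi,60)
    dr([[.08*np.cos(t),.08*np.sin(t),.097] for t in a],(0,0,255))
    dr([[x,y,.097] for x,y in((.033,.033),(-.033,.033),(-.033,-.033),(.033,-.033))],(0,255,0))
    dr([[x,y,.115] for x,y in((.033,.033),(-.033,.033),(-.033,-.033),(.033,-.033))],(255,128,0))
    dr([[x,y,.085] for x,y in((.085,.095),(-.085,.095),(-.085,-.095),(.085,-.095))],(255,0,255))
    cv2.imwrite(f"pics/tfit_{n}.png",im)
E
python3 fit2.py .530 -.140 -2.2
```

```text
(no output)
```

View pics/fit_top.png

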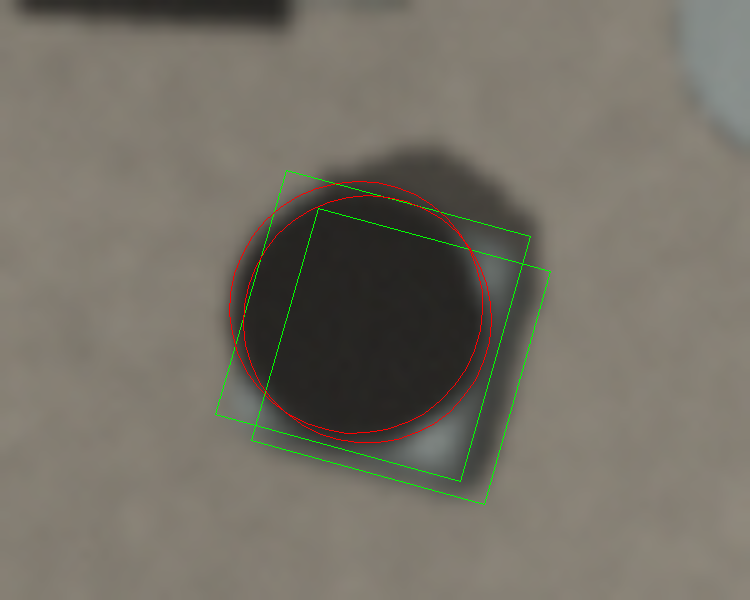

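View pics/fit_side.png

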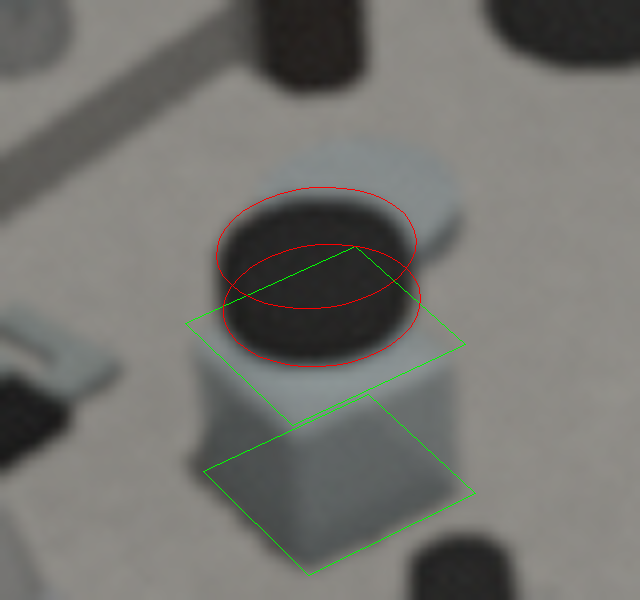

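View pics/tfit_top.png

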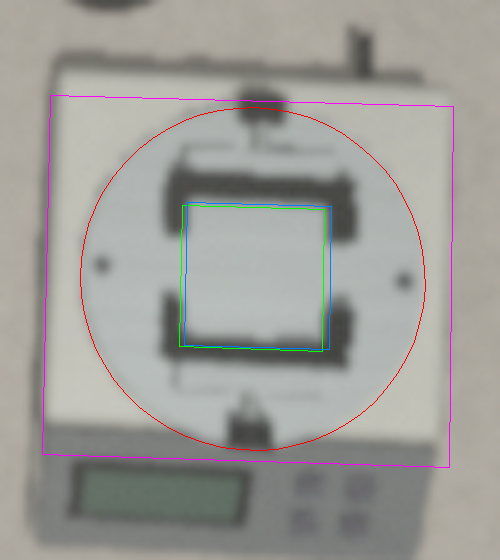

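View pics/tfit_side.png

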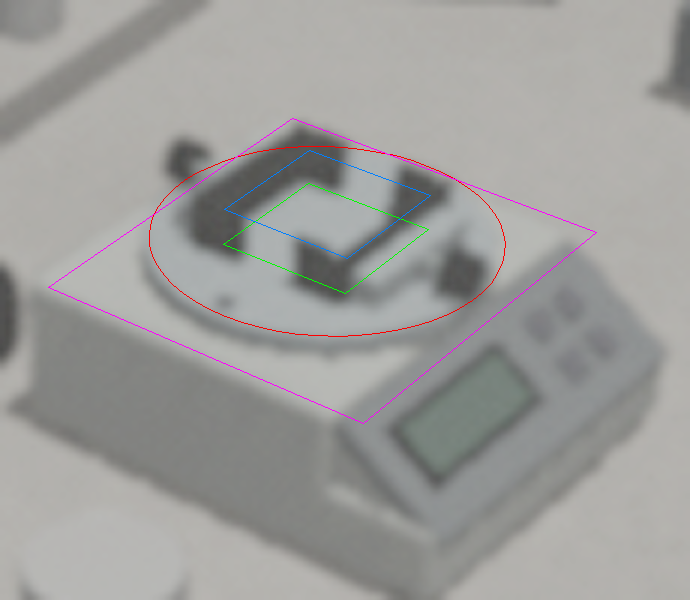

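Run:
```python
from h import *
im=cv2.imread("pics/top0.png"); x0,y0,w,h,k=313,155,100,112,8
g=cv2.resize(cv2.cvtColor(im,6)[y0:y0+h,x0:x0+w],None,fx=k,fy=k,interpolation=cv2.INTER_CUBIC)
g2=g.copy()
m=np.zeros_like(g); m[int(150*1.6):int(375*1.6),int(155*1.6):int(365*1.6)]=1
M=((g<85)&(m>0)).astype(np.uint8)
n,l,st,ce=cv2.connectedComponentsWithStats(M)
P=[]
for i in range(1,n):
    if st[i,4]>1500:
        print(st[i],ce[i]); ys,xs=np.where(l==i); P.append(np.c_[xs,ys])
        r=cv2.minAreaRect(P[-1].astype(np.float32)); print(r)
P=np.vstack(P).astype(np.float32); r=cv2.minAreaRect(P); print(r)
c=(np.array(r[0])+.5)/k-.5+[x0,y0]; print("jaw centre",c,back("top",c,.122),back("top",c,.115))
hc=[( (X+.5)/5-.5+x0,(Y+.5)/5-.5+y0) for X,Y in((102,265),(404,281))]
a,b=[back("top",q,.097) for q in hc]; print("holes",(a+b)/2,np.degrees(np.arctan2(*(a-b)[:2]))*-1,np.linalg.norm(a-b))
bx=cv2.boxPoints(r); bw=[back("top",(q+.5)/k-.5+[x0,y0],.12) for q in bx]; print(np.round(bw,4)); 
for i in range(4):
  d=bw[(i+1)%4]-bw[i]; print(np.linalg.norm(d),np.degrees(np.arctan2(d[1],d[0])))
for nm,uv,z in(("dropper",(178,180),.05),("sqb",(190,237),.1),("round",(264,230),.08),("flat",(276,148),.014),("calhead",(230,135),.01),("mist",(301,112),.13),("cap2",(336,140),.03)): print(nm,back("top",uv,z).round(3))
print(back("top",(195+.05-.5+36.1,145-.45+31.1),.0935))
# side-only cap estimates
S=lambda X,Y:(195+(X+.5)/8-.5,195+(Y+.5)/8-.5)
print(back("side",S(315.5,250),.0935), proj("side",[.6157,.1705,.0935]))
```

```text
[  261   257   312   134 19164] [418.14099353 313.74259027]
((417.22943115234375, 323.462646484375), (313.6871032714844, 120.5373764038086), 2.7770960330963135)
[  257   469   310   122 17700] [417.45711864 547.35581921]
((411.5263671875, 529.6036987304688), (308.0726013183594, 113.12754821777344), 1.6846843957901)
((413.247314453125, 423.39453125), (313.1839904785156, 323.1842956542969), 2.194167137145996)
jaw centre [364.21841431 207.48681641] [ 0.53450849 -0.13919232  0.122     ] [ 0.53497596 -0.14025539  0.115     ]
holes [ 0.53220889 -0.14042792  0.097     ] -3.571026996459539 0.1402372062142812
[[ 0.4907 -0.0925  0.12  ]
 [ 0.5831 -0.0976  0.12  ]
 [ 0.5788 -0.1867  0.12  ]
 [ 0.4866 -0.1811  0.12  ]]
0.09254983930505926 -3.1741306273825374
0.08922781661060739 -92.7948252146123
0.09236137609319363 176.50023752264568
0.08870437750860752 87.3301120861907
dropper [0.611 0.304 0.05 ]
sqb [0.471 0.264 0.1  ]
round [0.486 0.092 0.08 ]
flat [0.695 0.064 0.014]
calhead [0.73  0.181 0.01 ]
mist [0.756 0.002 0.13 ]
cap2 [ 0.71  -0.086  0.03 ]
[0.61466407 0.16929919 0.0935    ]
[0.61465827 0.17199305 0.0935    ] [[234.08881606 225.35124476]]
```

```bash
cat >> h.py <<'E'
def Rt(yaw): # tool down; tool y axis (jaw dir) at heading yaw (world)
    y=np.array([np.cos(yaw),np.sin(yaw),0]); z=np.array([0,0,-1.]); return np.c_[np.cross(y,z),y,z]
E
python3 - <<'E'
from h import *
J=[.6147,.1703];Tt=[.534,-.140]
print(robot.get_state()['qpos'].round(2))
for d in range(-180,180,15):
    a=robot.ik([*J,.086],Rt(np.radians(d))); 
    o=[]
    for e in(13,13+78,-77,1):
        b=robot.ik([*Tt,.183],Rt(np.radians(d+e))); o.append(None if b is None else b[[0,4,6]].round(2))
    print(d,None if a is None else a[[0,4,6]].round(2),o)
E
```

```text
[ 1.11  0.42 -0.01  1.61  0.    1.11 -0.05]
-180 [0.39 0.85 2.21] [array([ 0.2 ,  0.  , -2.72]), array([ 0.39,  0.09, -1.43]), array([0.77, 0.32, 1.73]), array([-0.61, -0.56, -2.42])]
-165 [-1.01 -0.88 -2.53] [array([ 0.24,  0.02, -2.47]), array([ 0.42,  0.11, -1.19]), array([1.02, 0.55, 1.8 ]), array([ 0.21,  0.  , -2.67])]
-150 [-1.01 -0.88 -2.27] [array([ 0.28,  0.04, -2.22]), array([ 0.45,  0.12, -0.94]), array([1.02, 0.55, 2.06]), array([ 0.25,  0.02, -2.42])]
-135 [-0.92 -0.71 -2.12] [array([ 0.31,  0.05, -1.97]), array([ 0.49,  0.15, -0.69]), array([1.02, 0.55, 2.32]), array([ 0.28,  0.04, -2.17])]
-120 [-0.07  0.25 -2.6 ] [array([ 0.34,  0.07, -1.73]), array([ 0.53,  0.17, -0.45]), array([1.02, 0.55, 2.58]), array([ 0.31,  0.06, -1.92])]
-105 [-0.02  0.31 -2.39] [array([ 0.38,  0.09, -1.48]), array([ 0.57,  0.19, -0.21]), array([-0.61, -0.56, -2.48]), array([ 0.35,  0.07, -1.68])]
-90 [ 0.07  0.41 -2.2 ] [array([ 0.42,  0.11, -1.24]), array([0.61, 0.21, 0.04]), array([ 0.2 ,  0.  , -2.72]), array([ 0.39,  0.09, -1.43])]
-75 [ 0.1   0.44 -1.96] [array([ 0.44,  0.12, -0.99]), a
[... 1559 characters left out ...]
), array([0.74, 0.3 , 1.54])]
105 [0.23 0.6  1.06] [array([1.02, 0.55, 1.8 ]), array([ 0.21,  0.  , -2.67]), array([0.68, 0.26, 0.47]), array([0.78, 0.32, 1.78])]
120 [0.39 0.85 1.16] [array([1.02, 0.55, 2.06]), array([ 0.25,  0.02, -2.42]), array([0.67, 0.25, 0.74]), array([1.02, 0.55, 1.85])]
135 [0.39 0.85 1.43] [array([1.02, 0.55, 2.32]), array([ 0.28,  0.04, -2.17]), array([0.68, 0.25, 1.  ]), array([1.02, 0.55, 2.11])]
150 [0.39 0.85 1.69] [array([1.02, 0.55, 2.58]), array([ 0.31,  0.06, -1.92]), array([0.7 , 0.27, 1.24]), array([1.02, 0.55, 2.37])]
165 [0.39 0.85 1.95] [array([-0.61, -0.56, -2.48]), array([ 0.35,  0.07, -1.68]), array([0.73, 0.29, 1.49]), array([-0.61, -0.56, -2.69])]
```

Run:
```python
from h import *
J=[.6147,.1703]; R=Rt(np.radians(-45))
robot.move_ptp([*J,.23],R)
im=robot.grab_frame("top"); cv2.imwrite("pics/t1.png",im[:,:,::-1]); 
im=robot.grab_frame("side"); cv2.imwrite("pics/s1.png",im[:,:,::-1])
s=robot.get_state(); print(s['time'],s['ee_pos'],s['qpos'].round(2),s['force'])
```

```text
3.0917 [0.6149016  0.16961765 0.22992624] [ 0.22  0.55 -0.77  1.55  0.4   1.21 -1.41] [0.83419175 1.05336609 0.15383663]
```

View pics/s1.png

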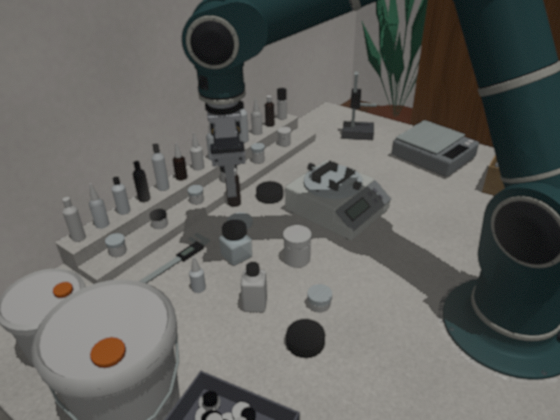

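View pics/t1.png

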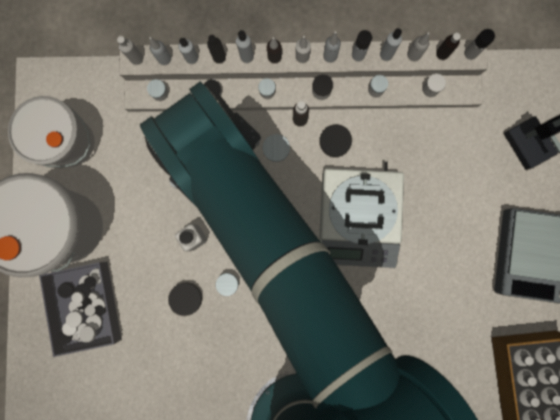

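The gripper is directly above the jar: the fingers are at (233,190) in side and the cap at (234,230). The arm hides the top view. Next I'll descend, grip and lift.

Run:
```python
from h import *
J=[.6147,.1703]; 
print(robot.move_linear([*J,.0865],velocity=.12,frame=Rt(np.radians(-45)),threshold=12))
print(robot.get_state()['ee_pos'],robot.get_state()['force'])
robot.gripper_to(.05)
s=robot.get_state(); print(s['time'],s['opening'],s['ee_pos'],s['force'])
im=robot.grab_frame("side"); cv2.imwrite("pics/s2.png",im[:,:,::-1]); crop(im,180,160,120,110,6,"s2c.png")
```

```text
False
[0.6151199  0.17042863 0.087263  ] [-0.7148527   0.78432064  0.26014051]
5.075 0.05965684414593853 [0.61455257 0.17069415 0.0865949 ] [-2.08921275  2.73175898  2.57024699]
```

View pics/s2c.png

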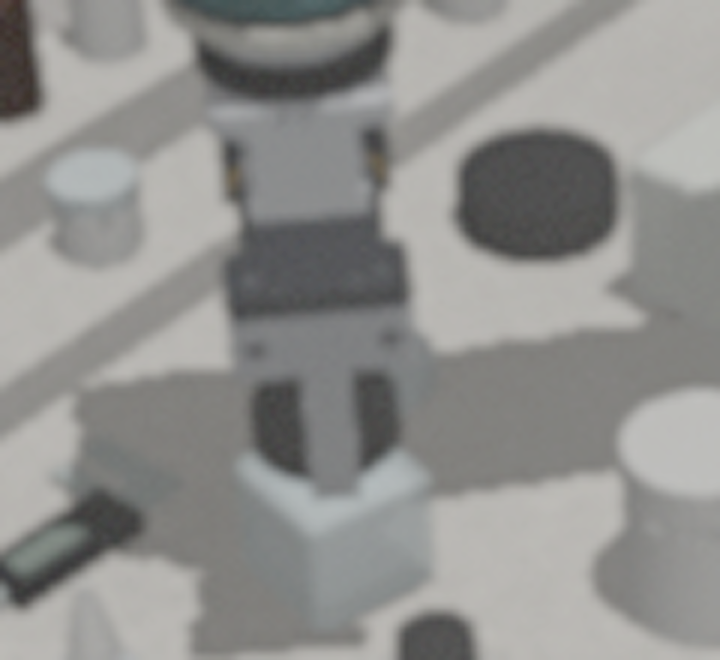

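Run:
```python
from h import *
Tt=[.534,-.140]; R=Rt(np.radians(-32.2))
robot.move_linear([.6146,.1706,.27],velocity=.18)
s=robot.get_state(); print(s['time'],s['opening'],s['force'])
robot.move_ptp([*Tt,.27],R)
s=robot.get_state(); print(s['time'],s['opening'],s['ee_pos'],s['qpos'].round(2),s['force'])
robot.move_linear([*Tt,.225],velocity=.1,frame=R)
s=robot.get_state(); print(s['time'],s['opening'],s['ee_pos'],s['qpos'].round(2),s['force'])
im=robot.grab_frame("side"); cv2.imwrite("pics/s3.png",im[:,:,::-1]); crop(im,270,110,130,110,6,"s3c.png")
```

```text
6.2917 0.05972601306540257 [ 0.6436704   0.04313625 -3.34234674]
7.5083 0.05904096843178432 [ 0.53443511 -0.13881235  0.27000957] [ 0.88  0.35 -0.85  1.72  0.28  1.2  -0.6 ] [-0.11386452  0.30583984 -3.23625263]
8.1083 0.05900064391941921 [ 0.53431144 -0.13966318  0.22526913] [ 0.86  0.4  -0.83  1.78  0.32  1.11 -0.64] [-0.1218607   0.59256233 -3.55769252]
```

View pics/s3c.png

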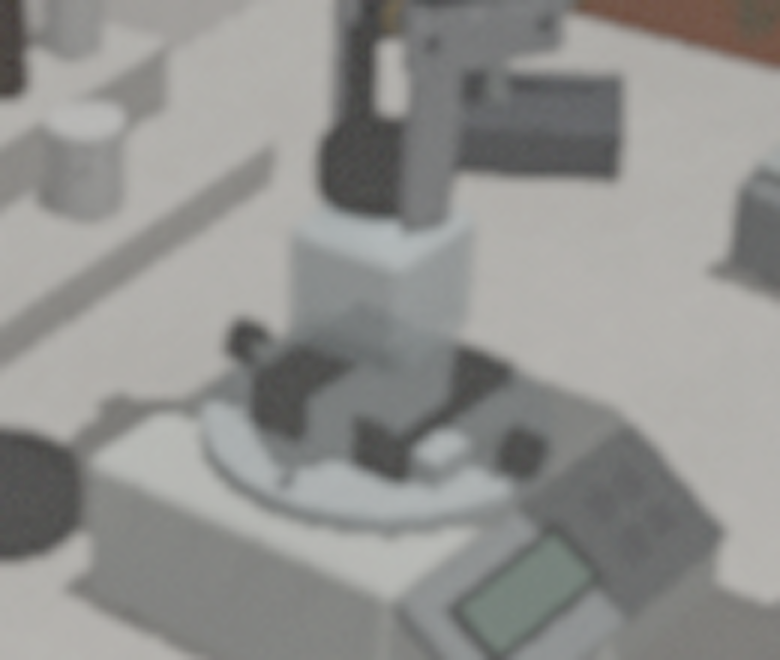

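```bash
cat > ov.py <<'E'
from h import *
def overlay(src,out,n,win,items,g=.6):
    x0,y0,w,h,k=win
    im=cv2.imread(src)[y0:y0+h,x0:x0+w]; im=cv2.resize(im,None,fx=k,fy=k,interpolation=cv2.INTER_CUBIC)
    im=(255*(im/255.).clip(0,1)**g).astype(np.uint8)
    for p,L,col in items:
        c,s=np.cos(p[2]),np.sin(p[2])
        P=[[p[0]+c*a-s*b,p[1]+s*a+c*b,z] for a,b,z in L]
        q=(proj(n,P)-[x0,y0]+.5)*k-.5; cv2.polylines(im,[q.round().astype(int)],True,col,1)
    cv2.imwrite(out,im)
def S(h,z): return [(h,h,z),(-h,h,z),(-h,-h,z),(h,-h,z)]
def C(r,z): return [(r*np.cos(t),r*np.sin(t),z) for t in np.linspace(0,6.28,50)]
E
python3 - <<'E'
from ov import *
p=(.534,-.140,np.radians(-3.2)); z=.1385
overlay("pics/s3.png","pics/o1.png","side",(270,110,130,110,6),[(p,S(.031,z),(0,255,0)),(p,S(.031,z+.06),(0,255,0)),(p,C(.03,z+.0715),(0,0,255)),(p,C(.03,z+.0935),(0,0,255))])
nest=[(p,S(.033,.097),(0,255,0)),(p,S(.033,.115),(255,128,0)),(p,S(.0455,.124),(0,0,255)),(p,C(.08,.097),(255,0,255))]
nest+=[(p,[(s*.0365,.0455,.124),(s*.0365,-.0455,.124)],(0,255,255)) for s in(1,-1)]
overlay("pics/side0.png","pics/o2.png","side",(280,140,115,80,7),nest)
overlay("pics/top0.png","pics/o3.png","top",(313,160,100,90,8),nest)
E
```

```text
(no output)
```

View pics/o1.png

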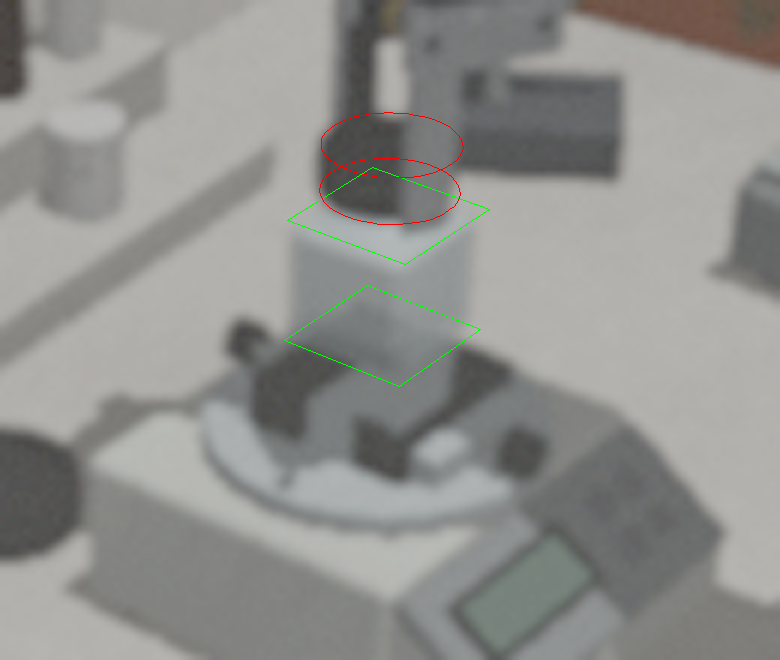

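View pics/o2.png

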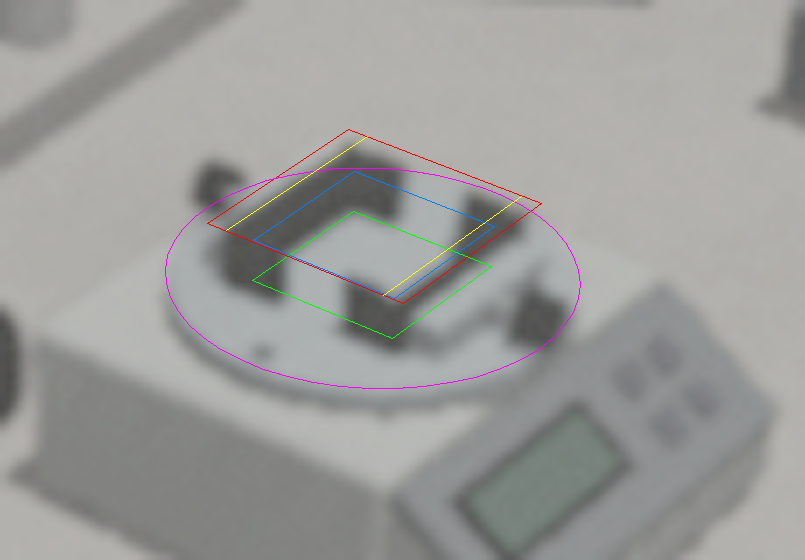

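View pics/o3.png

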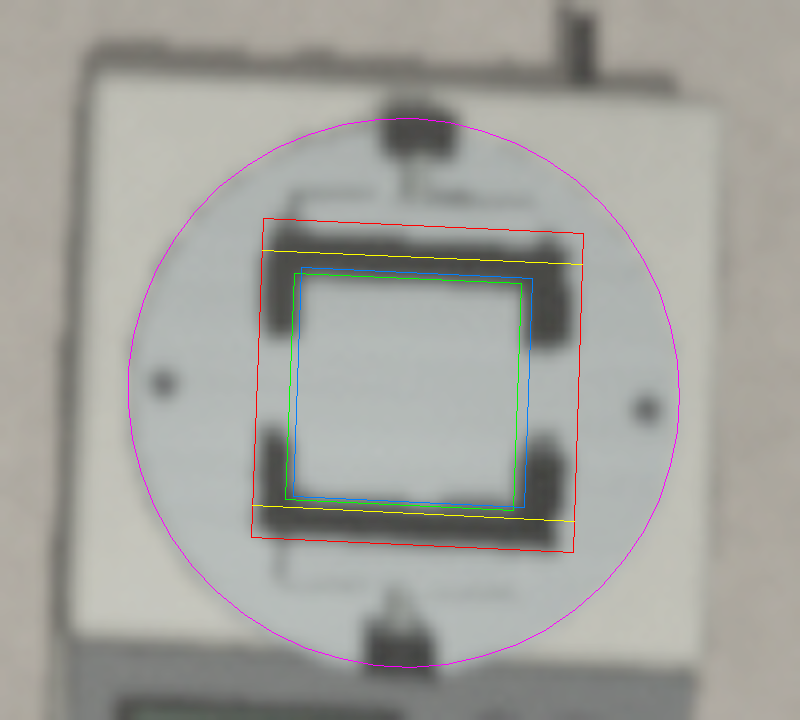

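Run:
```python
from ov import *
for nm,yaw,dx,dy in(("a",-3.2,0,0),("b",-8,0,0)):
    p=(.534+dx,-.140+dy,np.radians(yaw)); z=.1385
    def RS(h,z,r=.008):
        o=[]
        for k in range(4):
            for t in np.linspace(0,np.pi/2,6):
                a=k*np.pi/2+t; cx=(h-r)*np.sign(np.cos(k*np.pi/2+.7)); cy=(h-r)*np.sign(np.sin(k*np.pi/2+.7))
                o.append((cx+r*np.cos(a),cy+r*np.sin(a),z))
        return o
    overlay("pics/s3.png",f"pics/o4{nm}.png","side",(310,120,50,65,12) if 0 else (312,125,48,54,11),[(p,RS(.031,z),(0,255,0)),(p,RS(.031,z+.058),(0,255,0)),(p,RS(.031,z+.053),(0,255,255))],.7)
```

```text
(no output)
```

View pics/o4a.png

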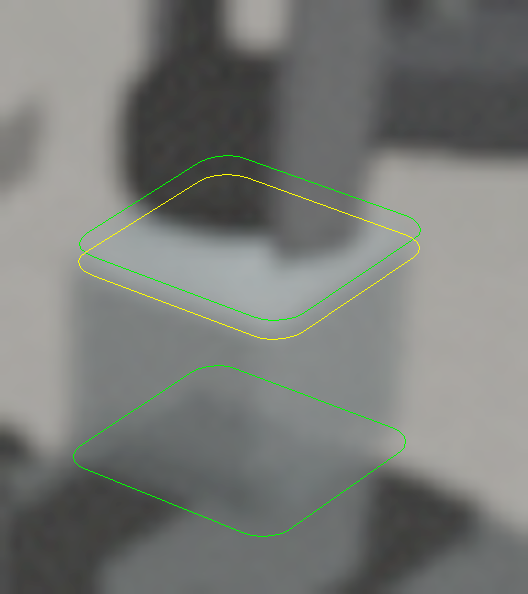

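View pics/o4b.png

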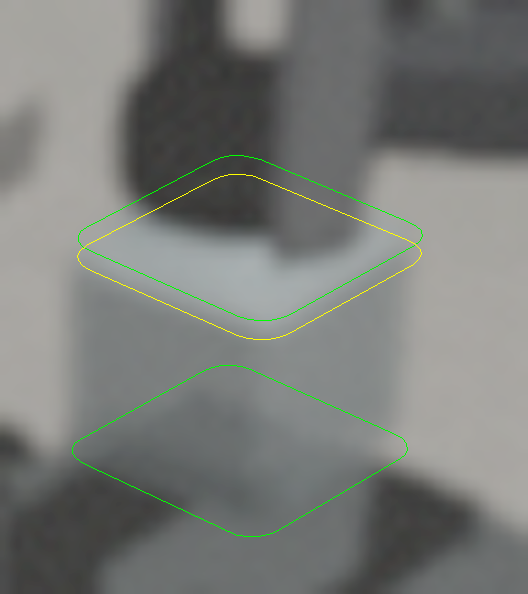

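```bash
cat > nest.py <<'E'
from h import *
from scipy.optimize import minimize
def boxes(t,f):
    B=[]
    for s in(1,-1):
        def prism(x0b,x1,y0b,y1,x0t,y0t,sy=None):
            return None
        # back wall
        o=.033+t
        B.append([(s*x,y,z) for x,z in((.033,.097),(.033,.115),(.033+f,.124),(o,.097),(o,.124)) for y in(-o,o)])
        for q in(1,-1):
            B.append([(s*x,q*y,z) for y,z in((.033,.097),(.033,.115),(.033+f,.124),(o,.097),(o,.124)) for x in(.015,o)])
    return B
K=4
def mask(n,p,win):
    x0,y0,w,h=win; c,s=np.cos(p[2]),np.sin(p[2]); m=np.zeros((h*K,w*K),np.uint8)
    for L in boxes(p[3],p[4]):
        P=[[p[0]+c*a-s*b,p[1]+s*a+c*b,z] for a,b,z in L]
        q=(proj(n,P)-[x0,y0]+.5)*K-.5
        cv2.fillConvexPoly(m,(cv2.convexHull(q.astype(np.float32))*16).round().astype(int),255,shift=4,lineType=cv2.LINE_AA)
    return cv2.GaussianBlur(m.astype(float)/255,(0,0),.9*K)[K//2::K,K//2::K]
wins=dict(top=(340,184,48,46),side=(306,156,54,40))
G={n:cv2.cvtColor(cv2.imread(f"pics/{n}0.png"),6).astype(float)[w[1]:w[1]+w[3],w[0]:w[0]+w[2]] for n,w in wins.items()}
def cost(p,views):
    r=0
    for n in views:
        m=mask(n,p,wins[n]); A=np.c_[m.ravel(),np.ones(m.size)]
        g=G[n].ravel(); x=np.linalg.lstsq(A,g,rcond=None)[0]; r+=np.abs(A@x-g).mean()
    return r
if __name__=="__main__":
  for v in(["top"],["side"],["top","side"]):
    b=None
    for d in((0,0),(.004,0),(0,.004)):
        x0=np.array([.534+d[0],-.14+d[1],-.056,.010,.003])
        sim=np.vstack([x0]+[x0+e for e in np.diag([.004,.004,.06,.003,.002])])
        f=minimize(cost,x0,args=(v,),method="Nelder-Mead",options=dict(initial_simplex=sim,maxiter=400,xatol=1e-5,fatol=1e-4))
        if b is None or f.fun<b.fun:b=f
    print(v,b.x.round(4),np.degrees(b.x[2]).round(2),b.fun, cost(x0,v))
E
python3 nest.py
```

```text
['top'] [ 0.5328 -0.1405 -0.0625  0.0097  0.0052] -3.58 6.385087455907546 15.319265661397706Traceback (most recent call last):
  File "nest.py", line 36, in <module>
    f=minimize(cost,x0,args=(v,),method="Nelder-Mead",options=dict(initial_simplex=sim,maxiter=400,xatol=1e-5,fatol=1e-4))
    res = _minimize_neldermead(fun, x0, args, callback, bounds=bounds,
                               **options)
    fxr = func(xr)
    fx = function(np.copy(x), *(wrapper_args + args))
  File "nest.py", line 27, in cost
    m=mask(n,p,wins[n]); A=np.c_[m.ravel(),np.ones(m.size)]
  File "nest.py", line 19, in mask
    q=(proj(n,P)-[x0,y0]+.5)*K-.5
       ~~~~^^^^^
  File "h.py", line 6, in proj
    K,r,t=cam(n); return cv2.projectPoints(np.atleast_2d(p).astype(float),r,t,K,None)[0][:,0]
          ~~~^^^
  File "h.py", line 4, in cam
    c=robot.camera_info(n); K=np.array([[c['fx'],0,c['cx']],[0,c['fy'],c['cy']],[0,0,1.]]); return K,np.array(c['rvec']),np.array(c['tvec'])
ValueError: time passes only in moves, steps and waits
```

```bash
python3 - <<'E'
s=open('h.py').read()
s=s.replace("def cam(n):\n    c=robot","from functools import lru_cache\n@lru_cache\ndef cam(n):\n    c=robot")
open('h.py','w').write(s)
E
python3 nest.py; python3 -c "
from rig import robot; print(robot.get_state()['time'])"
```

```text
['top'] [ 0.5328 -0.1405 -0.0625  0.0097  0.0052] -3.58 6.385087455907546 15.319265661397706
['side'] [ 0.5324 -0.1368 -0.0661  0.0066  0.0066] -3.79 17.765491837876812 20.14258353719685
['top', 'side'] [ 0.533  -0.1403 -0.0632  0.0095  0.0094] -3.62 25.772456127935794 35.46184919859456
8.1583
```

```bash
python3 - <<'E'
from h import *
# gradient-based line fits of jar edges in original images
def edge(n,src,a,b,half,npts=30):
    g=cv2.cvtColor(cv2.imread(src),6).astype(np.float32); g=cv2.GaussianBlur(g,(0,0),.7)
    a,b=np.array(a,float),np.array(b,float); d=(b-a)/np.linalg.norm(b-a); nn=np.array([-d[1],d[0]]); pts=[]
    ts=np.linspace(-half,half,41)
    for u in np.linspace(0,1,npts):
        c=a+u*(b-a); s=c+ts[:,None]*nn
        v=cv2.remap(g,s[:,0].astype(np.float32)[None],s[:,1].astype(np.float32)[None],cv2.INTER_CUBIC)[0]
        k=np.argmax(np.abs(np.gradient(v))); pts.append(s[k])
    pts=np.array(pts); vx,vy,x,y=cv2.fitLine(pts.astype(np.float32),cv2.DIST_HUBER,0,.01,.01).ravel()
    res=np.abs((pts-[x,y])@[-vy,vx]); return np.array([x-5*vx,y-5*vy]),np.array([x+5*vx,y+5*vy]),np.median(res)
T=lambda X,Y:(195+(X+.5)/10-.5,145+(Y+.5)/10-.5)
for a,b in((T(290,452),T(430,488)),(T(528,320),T(490,450))):
    p,q,r=edge("top","pics/top0.png",a,b,2.5); P,Q=back("top",p,0),back("top",q,0); d=Q-P; print("top",r,np.degrees(np.arctan2(d[1],d[0])))
def S(X,Y): return (195+(X+.5)/8-.5,195+(Y+.5)/8-.5)
for a,b,z in((S(215,485),S(285,545),0),(S(330,550),S(430,505),0),(S(220,370),S(280,420),.058),(S(320,425),S(430,365),.058)):
    p,q,r=edge("side","pics/side0.png",a,b,2.); P,Q=back("side",p,z),back("side",q,z); d=Q-P; print("side0",z,r,np.degrees(np.arctan2(d[1],d[0])))
def S3(X,Y): return (312+(X+.5)/11-.5,125+(Y+.5)/11-.5)
z=.1385
for a,b,z in((S3(95,275),S3(220,318),z+.056),(S3(280,318),S3(390,265),z+.056)):
    p,q,r=edge("side","pics/s3.png",a,b,2.); P,Q=back("side",p,z),back("side",q,z); d=Q-P; print("s3",z,r,np.degrees(np.arctan2(d[1],d[0])),(p-q))
E
python3 - <<'E'
import sys; sys.path.insert(0,'.')
from h import *
import os; os.chdir('.')
im=cv2.imread("pics/s3.png")[:,:,::-1]
c=im[128:180,310:360]; c=cv2.resize(c[:,:,::-1],None,fx=11,fy=11,interpolation=cv2.INTER_CUBIC).astype(float)
c=((c-40)/(140-40)*255).clip(0,255).astype(np.uint8); cv2.imwrite("pics/s3z.png",c)
E
```

```text
top 0.34580987093540116 -109.36014562609101
top 0.2003058409594979 -13.061744710384183
side0 0 0.2741508422804417 164.6282396281545
side0 0 0.26566613822568375 -104.65835094078184
side0 0.058 0.2799509403577406 165.26165816926218
side0 0.058 0.23076824058637407 -104.82550420293565
s3 0.1945 0.24910357663914828 -178.35875322448268 [-9.533264  -3.0194397]
s3 0.1945 0.2512560212094896 -95.48039242772404 [-8.534241   5.2121277]
```

View pics/s3z.png

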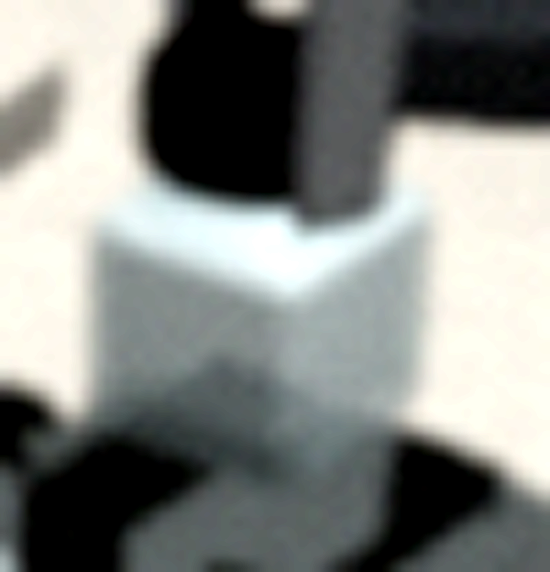

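Run:
```python
from h import *
R=Rt(np.radians(-32.8))
robot.move_linear([.533,-.1402,.205],velocity=.06,frame=R)
print(robot.get_state()['force'])
hit=robot.move_linear([.533,-.1402,.1825],velocity=.02,frame=R,threshold=8)
s=robot.get_state(); print(hit,s['time'],s['opening'],s['ee_pos'],s['force'],s['moment'])
im=robot.grab_frame("side"); cv2.imwrite("pics/s4.png",im[:,:,::-1]); crop(im,290,130,90,80,8,"s4c.png")
```

```text
[ 0.39300671 -0.24851496 -3.8050881 ]
True 9.6583 0.0591445515288673 [ 0.53277145 -0.14006985  0.18325445] [-2.78800401  0.32579492  6.75497187] [-0.01040611  0.49551282  0.01889022]
```

View pics/s4c.png

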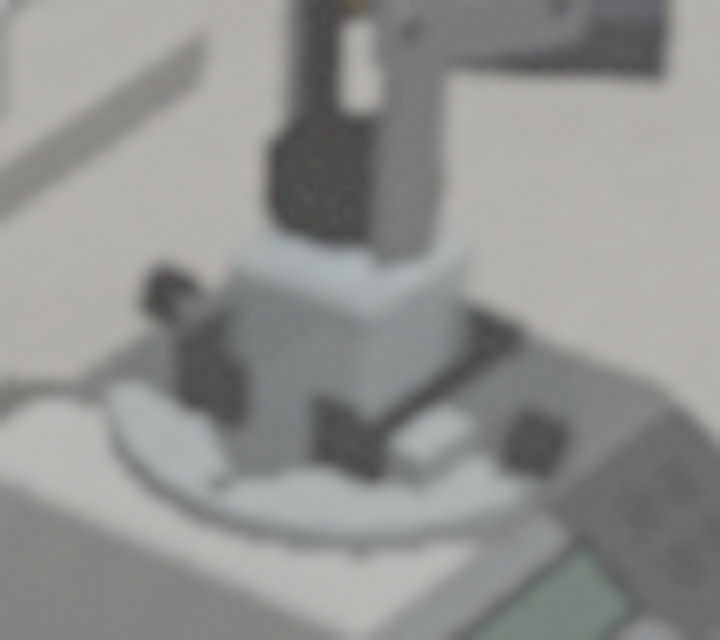

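Run:
```python
from h import *
robot.pause(.4)
s=robot.get_state(); print(s['time'],s['ee_pos'],s['force'],s['moment'])
q0=robot.get_state()['qpos'].copy(); np.save("q0.npy",q0)
for d in(8,16,24,32,40,48,56,64,70,76):
    q=q0.copy(); q[6]+=np.radians(d); robot.goto_joints(q)
    s=robot.get_state(); R=s['tool_rot']; print(d,round(s['time'],2),np.degrees(np.arctan2(R[1,1],R[0,1])).round(1),s['ee_pos'].round(4),s['force'].round(1),s['moment'].round(2),round(s['opening'],4))
    if abs(s['force']).max()>60: break
im=robot.grab_frame("side"); cv2.imwrite("pics/s5.png",im[:,:,::-1]); crop(im,290,130,90,80,8,"s5c.png")
```

```text
10.1083 [ 0.53275199 -0.14006126  0.1832696 ] [-2.58116328  0.06625524  5.76992275] [ 0.06550623  0.47264527 -0.01517567]
8 10.38 -25.0 [ 0.5332 -0.1399  0.1835] [ 2.2 -0.3  0.2] [ 0.07 -0.54  0.08] 0.0594
16 10.64 -17.1 [ 0.5332 -0.1398  0.1835] [0.8 1.5 2.1] [ 0.37 -0.7   0.12] 0.0592
24 10.91 -9.1 [ 0.533  -0.1399  0.1835] [-0.5  0.7  4.5] [ 0.22 -0.38  0.06] 0.0594
32 11.18 -1.1 [ 0.533  -0.14    0.1836] [-0.1  0.3  6.4] [ 0.08 -0.19  0.1 ] 0.0593
40 11.44 6.9 [ 0.5331 -0.1401  0.1836] [0.3 1.5 6.6] [ 0.07 -0.18  0.17] 0.0595
48 11.71 14.9 [ 0.5331 -0.1401  0.1837] [-0.2 -0.5  7.8] [-0.04 -0.2   0.12] 0.0592
56 11.97 22.9 [ 0.5332 -0.1402  0.1837] [ 0.1 -0.2  8.2] [ 0.01 -0.12  0.07] 0.0589
64 12.24 30.9 [ 0.5332 -0.1401  0.1837] [ 0.6 -0.1  8.1] [-0.05 -0.28  0.04] 0.0596
70 12.49 36.9 [ 0.5332 -0.1401  0.1837] [ 0.5 -1.1  7. ] [-0.03 -0.29  0.16] 0.0594
76 12.74 42.9 [ 0.5333 -0.1402  0.1838] [ 2.5 -0.5  7.1] [-0.01 -0.46  0.05] 0.059
```

View pics/s5c.png

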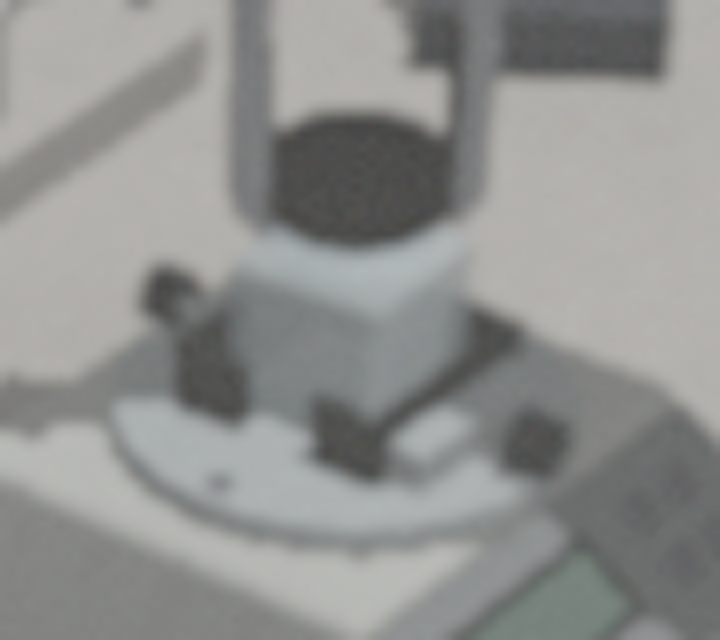

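Run:
```python
from h import *
robot.pause(.3)
s=robot.get_state(); x,y,z=s['ee_pos']; print(s['force'],s['moment'])
for dz in(.002,.004,.007):
    robot.move_linear([.5331,-.1401,.1835+dz],velocity=.02); robot.pause(.15)
    s=robot.get_state(); print(dz,round(s['time'],2),s['ee_pos'].round(4),s['force'].round(2),s['moment'].round(2),round(s['opening'],4))
im=robot.grab_frame("side"); cv2.imwrite("pics/s6.png",im[:,:,::-1]); crop(im,290,130,90,80,8,"s6c.png")
```

```text
[ 1.2753063  -0.80280915  8.13463529] [ 0.02859348 -0.48231795  0.04644372]
0.002 13.51 [ 0.5331 -0.1402  0.1854] [ 1.63 -0.74 -0.34] [-0.25 -0.53  0.02] 0.0594
0.004 13.91 [ 0.5331 -0.1401  0.1874] [ 1.99 -2.05  0.21] [-0.1  -0.41 -0.01] 0.0592
0.007 14.36 [ 0.5332 -0.1401  0.1906] [ 2.   -0.05 -0.02] [-0.13 -0.45 -0.05] 0.0592
```

View pics/s6c.png

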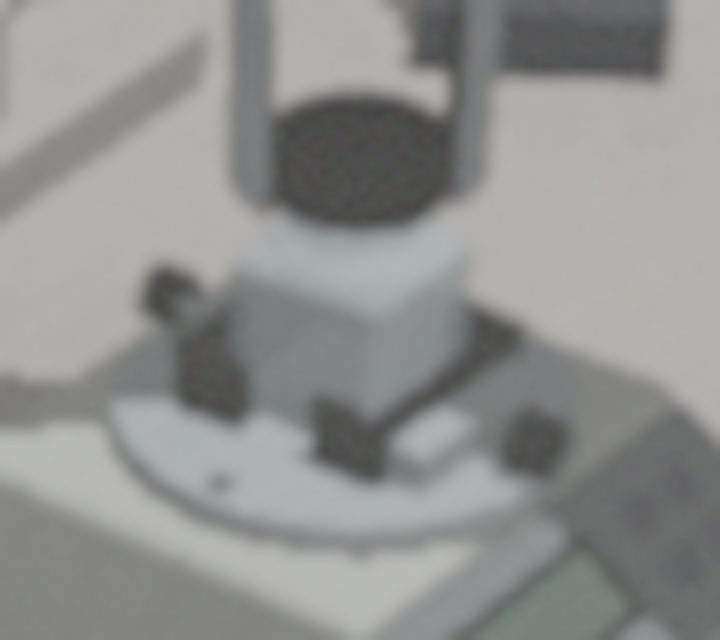

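Run:
```python
from h import *
robot.move_linear([.5331,-.1401,.1835+.036],velocity=.04); robot.pause(.6)
s=robot.get_state(); print(round(s['time'],2),s['ee_pos'].round(4),s['force'].round(2),s['moment'].round(2),round(s['opening'],4))
im=robot.grab_frame("side"); cv2.imwrite("pics/s7.png",im[:,:,::-1]); crop(im,290,110,90,90,8 and 6,"s7c.png")
from ov import *
p=(.5328,-.1405,np.radians(-3.6)); z=.097; q=(.5331,-.1401,0)
overlay("pics/s7.png","pics/s7o.png","side",(290,110,90,95,6),[(p,S(.031,z+.06),(0,255,0)),(p,S(.031,z),(0,255,0)),(p,C(.0215,z+.088),(0,0,255)),(q,C(.03,z+.0715+.036),(255,0,0)),(q,C(.03,z+.0935+.036),(255,0,0))])
```

```text
15.88 [ 0.5331 -0.1401  0.2195] [0.58 0.21 0.29] [-0.02 -0.09 -0.01] 0.0594
```

View pics/s7c.png

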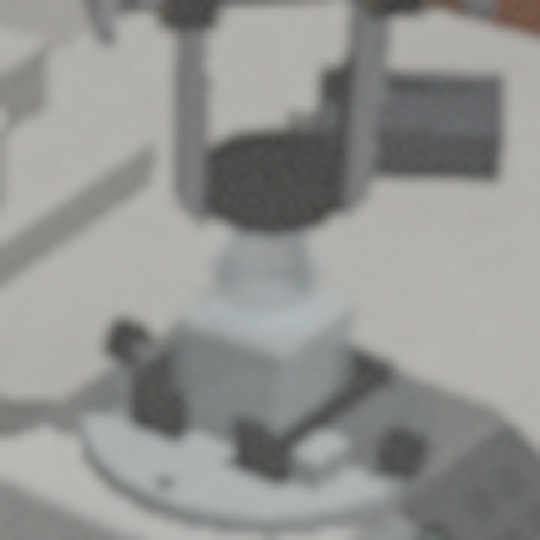

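View pics/s7o.png

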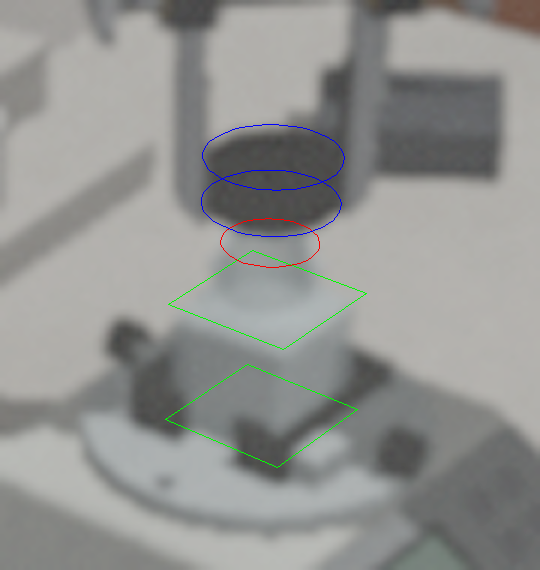

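The cap is held level at (275,185) in the crop, above the bare neck at (265,270). The jar is upright between the jaws and the tool force is about zero.

```bash
python3 -c "
from rig import robot
s=robot.get_state();print(abs(s['joint_vel']).max());robot.sign_off()"
```

```text
0.0023500521934121054
the job is handed in; nothing more can be done
```

I set the capped jar down in the tester's nest and turned the cap anticlockwise. I then lifted the cap off and handed the job in at about 16 s, still holding the cap above the open mouth. The handover reported no verdict.

**Placing:** contact came with the TCP at a height of 0.1833 m, where 0.1835 m was expected. The picture shows the jar upright between the jaws.

**Unscrewing:** the tool turned 76°. The upward force rose to about 8 N and levelled off at about 56°. On lifting, the load on the tool was about zero and the jar stayed in the nest, so the threads had let go.

**Last checks:** the cap is level and centred over the neck, with its skirt about 20 mm above the rim by the arm's height reading. It is held at 59.4 mm opening, the force on the tool is under 0.7 N and the arm is still. I did not check the other samples and tools one by one at the end, but the arm met no unexpected contact.

**What disagreed:**
- The measured twisting moment was only about 0.1–0.2 N m, not the stated 0.5 N m. I took the clean lift-off as proof that the cap had turned.
- The two cameras disagreed by 1–4 mm on position and a few degrees on the jar's turn. The 2 mm play in the nest was enough to absorb the remaining error.

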